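# Lengthen the extending pan rest by one hole

### The job

The extending pan rest is too short for the big pan: squeeze in the two spring buttons on the sides of its tube until they are flush, draw the tube's sleeve with the near crossbar out to the next pair of holes and no further, and leave it with both buttons snapped out there, so that it is locked. Do it by feel and gently: never force the sleeve against buttons that stand out, and leave the other things on the worktop alone.

Things in the scene. Friction and masses are not known exactly. Their poses are not given: they have to be found in the camera images.
- trivet: Fixed half of an extending pan rest, fastened down: a steel inner tube that ends in the far wooden crossbar. Origin on the worktop, right under the two buttons. x runs along the tube to the far crossbar (middle at +130 mm), y across it, z up. Tube axis at z = 42 mm. Crossbars 22 mm thick, 130 mm long across the tube, top at z = 66 mm, each on two round legs
- sleeve: Moving half: aluminium outer tube, 30 mm wide (y), 26 mm high (z = 29 to 55 mm), with the near wooden crossbar (middle 44 mm on the -x side). Origin on the tube axis, midway between its first pair of holes (where the buttons are at the start); axes as the pan rest. It slides along -x of the pan rest to lengthen it, with about 2.5 N friction, and cannot turn
- grip_zone (a point): On the tube axis, at the sleeve's first pair of holes; it moves with the sleeve. The sleeve's flat upright sides are clear from 18 mm on the -x side (a collar 5 mm proud all round, against which a finger may push) to 105 mm on the +x side. The next pair of holes, dark 13.5 mm spots, is on the +x side, 38 to 62 mm from here (varies, not measured; the click tells)
- button_l_tip (a point): Outermost point of the steel spring button on the +y side of the pan rest. Distance from the tube axis: 21 mm snapped out in a hole (6 mm proud of the sleeve), 15 mm flush, 14 mm or less hidden under the sleeve's wall
- button_r_tip (a point): The same for the opposite button, on the -y side (42 mm over both tips when they are out)
- button_l: The +y button, round-headed, 12 mm wide, origin 6 mm inward of its tip. It sits in the inner tube and moves only in and out (y). Spring: 0.9 N at first, 2.1 N flush. Out, it locks the sleeve (about 1 mm play). With both flush, a pull of 6 to 14 N draws the sleeve's wall over them; then they need no more pressing
- button_r: The -y button, the same. When the next holes come over them both buttons snap out by themselves and lock. A hole's rim pushing at one button with more than 8 N damages it: keep the pull along the tube under 16 N. Pinching both with 10 to 30 N presses them flush; then the pads rest on the sleeve
- garlic: Bystander: a white garlic bulb, 53 mm, standing loose on the worktop; origin at its underside's centre; leave it where it is
- egg_timer: Bystander: a domed kitchen timer, 66 mm wide, 59 mm high, standing loose on the worktop; origin at its underside's centre; leave it where it is
- salt_shaker: Bystander: a glass salt shaker with a metal cap, 44 mm wide, 90 mm high, standing loose on the worktop; origin at its underside's centre; leave it where it is
- espresso_cup: Bystander: a small striped cup with a handle, 65x88 mm, 50 mm high, standing loose on the worktop; origin at its underside's centre; leave it where it is
- teaspoon: Bystander: a metal teaspoon, 132 mm long, lying flat, standing loose on the worktop; origin at its underside's centre; leave it where it is
- tomato_b: Bystander: a small tomato, 34 mm, standing loose on the worktop; origin at its underside's centre; leave it where it is

How it is judged:
By the outcome, as a careful person would: the job done as asked, in the order asked, and still so for the second after the job is handed in, with the robot touching nothing.
It also fails if it takes over 32 s, if anything falls off the work surface, if the arm or the gripper's body presses on something with over 40 N, if the wrist force passes 120 N, or if a joint passes its speed limit or range.

### The arm

A 6-joint arm with a two-finger parallel gripper is mounted at the origin on a cart in front of the work surface, level with it; the furniture and walls round the work are solid. World frame = base frame: x ahead of the robot, y to its left, z up, the work surface at z = 0. Lengths are in m, angles in degrees, forces in N, time in s.
With the tool pointing down it reaches from about 0.325 to 0.85 m from the base axis. Payload 15.5 kg.
Tool frame: the origin (TCP) lies at the very end of the fingers, on their centre line; the grasp point (between the pads) lies arm.grip_depth behind it (arm.grip_depth is the distance from the TCP to the grasp point, in m); z points along the fingers, y is the line along which they close (so a half turn about z gives the same grasp; the last joint's range is limited). The gripper opens to 91 mm and grips with 3 to 60 N. Pads are 32 mm wide; open, the fingers measure 118 mm over their backs; the gripper's body (76 mm by 178 mm) begins 60 mm behind the grasp point.
Start: joints at [-74.628, 28.281, 77.091, -0, 74.628, -5.472], TCP at [0.222, -0.584, 0.214] pointing down, gripper open.
Joint ranges: [-166.48, 166.48], [-47.26, 123.95], [12.59, 153.08], [-70.14, 250.14], [6.76, 159.57], [-176.63, 176.63]. Speed limits (degrees/s): [108.29, 108.29, 147.25, 172.46, 172.46, 172.46].

### API

Orientations are given as a 3x3 rotation matrix whose columns are the frame's x, y, z axes.
In Python, from rig import arm gives the robot as it stands. Calls block until the motion is done:
- arm.move_to(position, orientation): joint-space move of the TCP to a pose.
- arm.move_l(position, orientation=None, feed=0.15): straight line of the TCP; orientation=None keeps the orientation; feed is the mean speed in m/s.
- arm.move_joints(angles): joint-space move.
- arm.grip(opening): finger opening in m; the grip force is fixed at half the most; returns when the fingers have stopped.
- arm.sleep(seconds).
- arm.solve_ik(position, orientation): joint angles nearest the present ones, or None.
- arm.snapshot(name): name is "side" or "top"; returns the picture (384x512x3 uint8, red, green, blue); there is no depth.
- arm.get_calibration(name): a dict with "intrinsics" (3x3 intrinsics, pixels), "cam_to_world" (4x4, takes a point from camera to world coordinates). Camera axes: x right, y down, z forward; pixel columns grow to the right and rows downward; lengths in m; the calibration is good to about 2 mm. A picture is of the moment at which its call begins. get_calibration takes no time and is no camera call.
A pose or a line that the arm cannot do raises arm.Unreachable and nothing moves.
- arm.sign_off(): hands the job in; it is judged then, once.
Readings, each from a call of its own:
- arm.current_t(): time.
- arm.current_joint_positions(): joint angles.
- arm.current_dq(): joint speeds.
- arm.current_tau(): joint torques, N m.
- arm.current_ee_pos(): TCP position.
- arm.current_tool_rot(): TCP orientation.
- arm.current_force(): force on the tool from outside, world axes, zero at the start.
- arm.current_torque(): the same for the moment, N m.
- arm.current_width(): finger opening in m.
- arm.current_grasp_force(): force on a finger pad.
Only numpy, scipy, OpenCV 4.12 (cv2) and the standard library are available. Lean on these libraries where they do the work, as an engineer would, in place of code of your own. Each camera call takes 0.05 s, during which the arm holds its last target. There are 200 camera calls.

## Working session

There is one attempt and no reset: what is moved stays moved. The work goes in short steps, each a Python script; the robot and the scene stay as the last script left them, time stands still between calls to the robot, and variables do not carry over. Pictures are saved under pics/ and viewed, at most 10 in all, crops included, and the job is handed in when it is done.

```bash
ls; mkdir -p pics
python3 - <<'E'
from rig import arm
import cv2
for n in("top","side"):
    im=arm.snapshot(n); cv2.imwrite(f"pics/{n}0.png",im[:,:,::-1]); c=arm.get_calibration(n); print(n,c["intrinsics"],c["cam_to_world"])
print(arm.grip_depth,arm.current_t(),arm.current_tool_rot(),arm.current_width())
E
```

```text
pics
top [[492.57011988   0.         260.08208572]
 [  0.         492.57011988 189.65557539]
 [  0.           0.           1.        ]] [[-0.00752671 -0.9903725   0.13822325  0.4851815 ]
 [-0.99945061  0.01191229  0.03092841  0.0766854 ]
 [-0.0322772  -0.13791453 -0.98991806  0.9851688 ]
 [ 0.          0.          0.          1.        ]]
side [[355.75204574   0.         258.98566294]
 [  0.         355.75204574 195.36345455]
 [  0.           0.           1.        ]] [[ 0.88870815 -0.35008813  0.29603401  0.36902461]
 [-0.45844605 -0.68562145  0.5654648  -0.39968592]
 [ 0.00500475 -0.63824879 -0.76981389  0.72567733]
 [ 0.          0.          0.          1.        ]]
0.0188 0.1 [[ 9.34548552e-01  3.55835523e-01 -2.92184763e-04]
 [ 3.55835632e-01 -9.34547999e-01  1.02024365e-03]
 [ 8.99782464e-05 -1.05743697e-03 -9.99999437e-01]] 0.09104339925224145
```

View pics/top0.png

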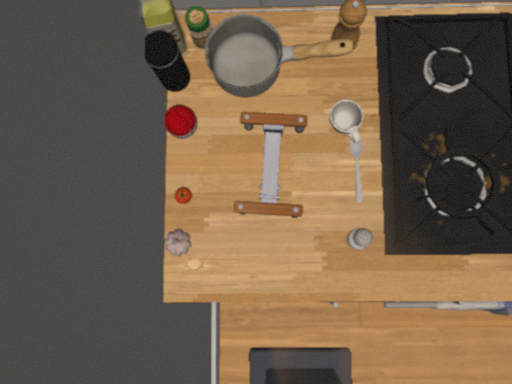

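View pics/side0.png

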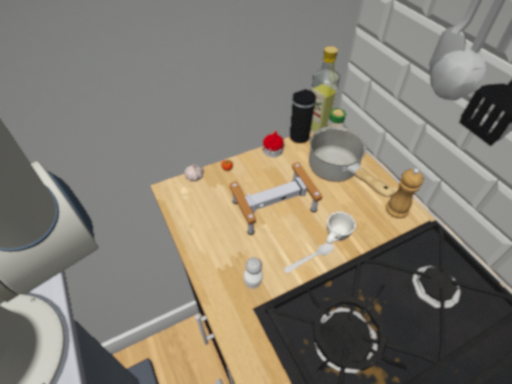

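The top view shows the near crossbar at about (268,209) with the collar at (270,190), and the far crossbar at (274,120). The side view agrees. Next I'll measure the bars and tube.

```bash
cat > h.py <<'E'
import numpy as np, cv2
from rig import arm
def ray(n,u,v,z):
    c=arm.get_calibration(n);T=c["cam_to_world"]
    d=T[:3,:3]@np.linalg.solve(c["intrinsics"],[u,v,1]);o=T[:3,3]
    return o+d*(z-o[2])/d[2]
def proj(n,p):
    c=arm.get_calibration(n);T=c["cam_to_world"]
    q=c["intrinsics"]@(T[:3,:3].T@(np.asarray(p)-T[:3,3]));return q[:2]/q[2]
E
python3 - <<'E'
from h import *
im=cv2.imread("pics/top0.png")
hsv=cv2.cvtColor(im,cv2.COLOR_BGR2HSV)
roi=np.zeros(im.shape[:2],np.uint8);roi[105:225,225:320]=1
m=((hsv[:,:,0]<14)&(hsv[:,:,1]>110)&(hsv[:,:,2]<190)&(roi>0)).astype(np.uint8)
for c in cv2.findContours(m,0,2)[0]:
    if cv2.contourArea(c)>100:
        r=cv2.minAreaRect(c);b=[ray("top",*p,.066)for p in cv2.boxPoints(r)]
        print("bar",r,ray("top",*r[0],.066),np.round(b,4).tolist())
g=((hsv[:,:,1]<70)&(roi>0)).astype(np.uint8)
for v in range(132,204,4):
    x=np.flatnonzero(g[v,250:295])+250
    if len(x): print(v,x[0],x[-1],ray("top",x.mean(),v,.055)[:2].round(4))
cv2.imwrite("pics/c1.png",cv2.resize(im[105:225,225:320],None,fx=5,fy=5,interpolation=cv2.INTER_CUBIC))
E
```

```text
bar ((267.9473571777344, 208.27609252929688), (66.45760345458984, 11.752679824829102), 3.8785247802734375) [0.57811347 0.09092065 0.066     ] [[0.572, 0.1539, 0.066], [0.5941, 0.1524, 0.066], [0.5842, 0.0281, 0.066], [0.5623, 0.03, 0.066]]
bar ((273.42706298828125, 119.36217498779297), (65.44187927246094, 11.554859161376953), 3.066485643386841) [0.74959244 0.07872114 0.066     ] [[0.7427, 0.1422, 0.066], [0.7656, 0.141, 0.066], [0.7565, 0.0153, 0.066], [0.7337, 0.017, 0.066]]
132 265 282 [0.7275 0.0789]
136 265 280 [0.7196 0.0809]
140 265 280 [0.7117 0.081 ]
144 264 279 [0.7038 0.083 ]
148 264 279 [0.6959 0.0831]
152 264 279 [0.688  0.0832]
156 264 279 [0.6802 0.0833]
160 263 279 [0.6724 0.0843]
164 263 278 [0.6646 0.0854]
168 263 278 [0.6568 0.0854]
172 263 278 [0.649  0.0855]
176 262 278 [0.6412 0.0866]
180 262 277 [0.6335 0.0876]
184 260 278 [0.6258 0.0886]
188 260 279 [0.618  0.0878]
192 261 277 [0.6103 0.0888]
196 259 279 [0.6027 0.0889]
200 261 277 [0.595  0.0889]
```

View pics/c1.png

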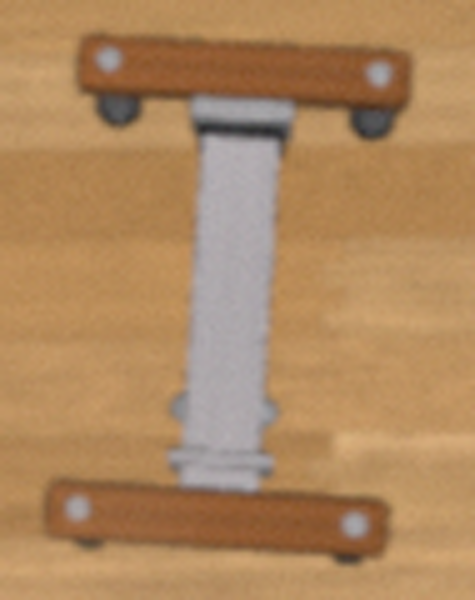

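The crossbars measure 172 mm apart against 174 nominal, and the buttons show at about (261,187) and (279,187). Next I approach and descend with the gripper open.

```bash
cat >> h.py <<'E'
a=np.radians(-4.2)
ex=np.array([np.cos(a),np.sin(a),0]);ey=np.array([-np.sin(a),np.cos(a),0])
R=np.column_stack([ex,-ey,[0,0,-1]])
F=lambda:np.array([arm.current_force()@e for e in(ex,ey,np.array([0,0,1]))]).round(2)
E
python3 - <<'E'
from h import *
l,r=ray("top",261,187,.042),ray("top",278.7,187,.042)
print("btn",l,r,np.linalg.norm(l-r)); b=np.array([.57811,.09092,0])+.044*ex;print("from bar",b)
p=(((l+r)/2+b)/2);p[2]=0;np.save("p.npy",p);print(p)
arm.move_to(p+[0,0,.14],R);print(arm.current_t(),F())
arm.move_l(p+[0,0,.0235],feed=.12);print(arm.current_t(),F())
arm.grip(.052);print(arm.current_t(),F(),arm.current_width(),arm.current_grasp_force(),arm.current_ee_pos()-p)
for n in("top","side"):
    im=arm.snapshot(n);u,v=proj(n,p+[0,0,.042]).astype(int);print(n,u,v)
    cv2.imwrite(f"pics/{n}1.png",cv2.resize(im[v-50:v+50,u-60:u+60,::-1],None,fx=5,fy=5,interpolation=cv2.INTER_CUBIC))
E
```

```text
btn [0.62204544 0.10433656 0.042     ] [0.62162759 0.07010248 0.042     ] 0.03423663559513644
from bar [0.62199184 0.08769752 0.        ]
[0.62191417 0.08745852 0.        ]
2.8667 [-0.4  -0.33 -0.21]
3.9917 [ 0.04 -0.28 -0.64]
4.7417 [-0.23  0.03 -0.12] 0.052222638766753385 0.0 [1.01763501e-05 2.52507738e-06 2.35037360e-02]
top 269 186
side 258 200
```

View pics/side1.png

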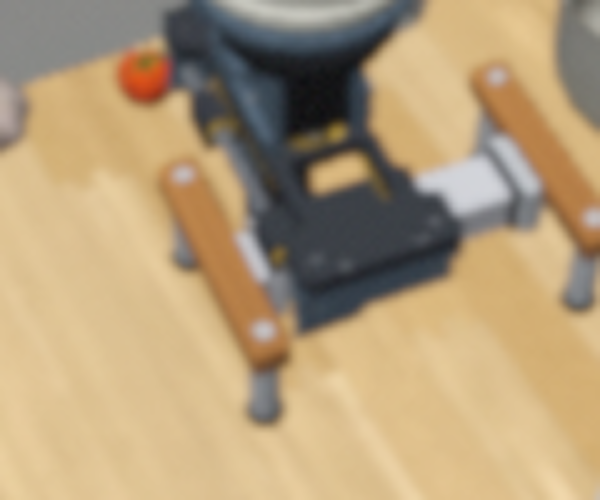

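The fingers straddle the tube between the bars, and nothing has been touched. Now I close by feel, watching the lateral force.

Run:
```python
from h import *
for w in(.042,.037,.034,.032):
    arm.grip(w)
    f=np.mean([F() for _ in range(5)],0)
    print(w,round(arm.current_t(),2),f,round(arm.current_width(),4),arm.current_grasp_force())
    if abs(f[1])>4: break
```

```text
0.042 5.22 [ 0.75  2.36 -1.08] 0.0418 1.5038912650197744
0.037 5.53 [1.99 2.73 0.38] 0.0369 2.6096939854323864
0.034 5.81 [ 1.8  13.16 -0.91] 0.0341 10.81210152246058
```

Run:
```python
from h import *
p=np.load("p.npy");d=0
def rd():
    f=np.mean([F() for _ in range(5)],0)
    print(round(d*1e3,2),round(arm.current_t(),2),f.round(2),round(arm.current_width(),4),round(arm.current_grasp_force(),2));return f
for k in range(6):
    d+=.0005;arm.move_l(p+d*ey+[0,0,.0235],feed=.02)
    if abs(rd()[1])<1.5:break
d+=.001;arm.move_l(p+d*ey+[0,0,.0235],feed=.02);rd()
arm.grip(.032);rd()
np.save("q.npy",p+d*ey)
```

```text
0.5 6.06 [ 2.    9.84 -0.71] 0.0341 7.75
1.0 6.31 [ 1.4   4.7  -0.47] 0.0344 5.95
1.5 6.56 [ 2.94  2.8  -0.16] 0.0342 3.84
2.0 6.81 [ 3.17 -1.92  0.47] 0.034 2.91
2.5 7.06 [ 3.88 -5.1   0.9 ] 0.034 4.47
3.0 7.31 [ 3.97 -7.12  1.06] 0.0343 6.96
4.0 7.56 [  2.69 -14.03   1.25] 0.0341 10.88
4.0 7.8 [  3.54 -19.41   1.33] 0.0319 29.82
```

Force balances at about +1.8 mm, so I re-centre there and close fully.

Run:
```python
from h import *
p=np.load("p.npy");d=.0018
def rd():
    f=np.mean([F() for _ in range(5)],0)
    print(round(arm.current_t(),2),f.round(2),round(arm.current_width(),4),round(arm.current_grasp_force(),2),arm.current_torque().round(2));return f
arm.grip(.034);arm.move_l(p+d*ey+[0,0,.0235],feed=.02);rd()
arm.grip(.029);rd()
np.save("q.npy",p+d*ey)
```

```text
8.31 [ 3.33 -1.33 -0.47] 0.0339 2.72 [-0.3  -0.6   0.11]
8.53 [ 3.96 -2.97 -0.12] 0.0324 30.26 [-0.49 -0.57  0.07]
```

The width stops at 32.4 mm instead of 30 with some +x force, so a pad edge may be touching the collar. I'll ease off, shift 3 mm away from the collar and pinch again.

Run:
```python
from h import *
q=np.load("q.npy")
def rd():
    f=np.mean([F() for _ in range(8)],0)
    print(round(arm.current_t(),2),f.round(2),round(arm.current_width(),4),round(arm.current_grasp_force(),2),arm.current_torque().round(2));return f
arm.grip(.046);rd();q=q+.003*ex
arm.move_l(q+[0,0,.0235],feed=.03);rd()
for w in(.036,.034,.033,.029):arm.grip(w);rd()
np.save("q.npy",q);print(R.T@arm.current_tool_rot(),arm.current_ee_pos()-q)
```

```text
8.96 [ 0.86  0.43 -0.13] 0.0461 0.0 [0.07 0.06 0.04]
9.21 [-0.59  0.42  0.64] 0.0461 0.0 [-0.01  0.01 -0.  ]
9.59 [ 0.95  0.4  -0.59] 0.036 1.46 [ 0.04 -0.01  0.02]
9.84 [ 0.45 -0.36 -0.69] 0.0335 1.66 [ 0.02 -0.05 -0.03]
10.06 [0.31 0.02 0.15] 0.0331 1.75 [ 0.   -0.06 -0.04]
10.3 [ 0.19  1.33 -1.67] 0.0299 30.0 [ 0.17 -0.02  0.15]
[[ 9.99999994e-01  6.49150187e-05 -9.17790712e-05]
 [-6.49130442e-05  9.99999998e-01  2.15167809e-05]
 [ 9.17804678e-05 -2.15108231e-05  9.99999996e-01]] [-4.76824171e-05  5.27618104e-06  2.34833115e-02]
```

The grip now reads 30.0 mm at 30 N with no side load, so the collar had been the cause. Both buttons are flush. I pull gently with a force guard.

```bash
cat > pull.py <<'E'
from h import *
q=np.load("q.npy");s=0.;pk=0;log=[];st="break"
def go(step,feed):
    global s
    s+=step;arm.move_l(q-s*ex+[0,0,.0235],feed=feed)
    f=np.mean([F() for _ in range(8)],0);tr=-(arm.current_ee_pos()-q)@ex
    log.append((round(s*1e3,1),round(tr*1e3,1),*f.round(1),round(arm.current_width()*1e3,1),round(arm.current_t(),2)));return f[0]
while s<.012:
    f=go(.0004,.01);pk=max(pk,f)
    if f>14.3: st="stuck";break
    if pk>5 and f<pk-2.5 and f<6: st="slid";break
if st=="slid":
    while s<.033:
        if go(.004,.03)>8: st="early";break
    while st=="slid" and s<.066:
        if go(.001,.01)>6.5: st="click"
for l in log: print(*l)
print(st);np.save("s.npy",s)
E
python3 pull.py
```

```text
0.4 0.1 3.5 0.0 -3.8 29.7 10.55
0.8 0.3 4.9 0.4 -4.3 29.8 10.8
1.2 0.7 5.1 -0.0 -4.9 29.7 11.05
1.6 1.1 5.1 0.1 -5.1 29.8 11.3
2.0 1.5 5.9 1.1 -4.6 29.6 11.55
2.4 1.9 5.6 1.8 -4.7 29.7 11.8
2.8 2.3 5.5 0.9 -5.1 30.1 12.05
3.2 2.7 5.1 1.1 -5.4 29.9 12.3
3.6 3.1 5.1 1.4 -5.5 30.0 12.55
4.0 3.5 5.7 0.3 -5.5 30.0 12.8
4.4 3.9 5.8 2.3 -4.7 29.5 13.05
4.8 4.1 6.5 0.8 -6.1 29.7 13.3
5.2 4.4 6.6 0.3 -6.9 30.0 13.55
5.6 4.8 6.9 1.5 -7.1 30.2 13.8
6.0 5.2 7.7 0.7 -6.8 29.5 14.05
6.4 5.8 5.9 0.7 -6.0 30.1 14.3
6.8 6.3 6.3 0.6 -5.6 29.9 14.55
7.2 6.8 5.3 1.4 -5.6 29.6 14.8
7.6 7.3 5.6 1.5 -5.9 29.8 15.05
8.0 7.7 4.9 1.8 -5.1 29.8 15.3
12.0 12.4 1.0 0.4 -3.3 29.9 15.58
16.0 16.3 0.7 1.3 -2.1 30.0 15.87
20.0 20.3 0.4 1.1 -2.1 29.8 16.15
24.0 24.2 -0.1 1.2 -2.0 30.1 16.43
28.0 28.2 0.9 1.6 -3.1 29.8 16.72
32.0 32.5 -1.0 0.9 -1.1 29.8 17.0
36.0 36.3 -0.6 1.9 -0.4 29.5 17.28
37.0 36.9 2.5 0.9 -3.1 30.0 17.53
38.0 37.8 3.9 -0.2 -5.8 29.9 17.78
39.0 39.0 4.0 0.3 -4.9 29.5 18.03
40.0 40.0 2.9 -0.2 -4.8 29.8 18.28
41.0 41.1 3.7 0.6 -4.8 29.8 18.53
42.0 42.1 3.1 0.4 -4.4 29.8 18.78
43.0 43.1 3.3 -0.1 -4.3 29.7 19.03
44.0 44.1 3.2 -0.1 -4.2 29.6 19.28
45.0 45.0 3.6 -0.5 -4.4 29.9 19.53
46.0 46.1 3.1 -1.0 -5.6 29.7 19.78
47.0 47.1 3.1 -1.0 -4.3 30.1 20.03
48.0 48.1 2.8 -1.5 -4.6 29.5 20.28
49.0 49.1 3.8 -1.1 -3.9 30.3 20.53
50.0 50.1 3.0 -1.0 -3.6 29.5 20.78
51.0 51.0 3.1 -1.3 -4.6 29.8 21.03
52.0 52.2 2.4 -1.0 -3.7 29.6 21.28
53.0 53.3 2.6 -2.3 -2.6 30.0 21.53
54.0 54.4 0.9 -1.9 -1.1 29.9 21.78
55.0 55.9 -4.1 -1.2 2.3 30.1 22.03
56.0 56.8 -6.4 -1.9 5.5 29.8 22.28
57.0 57.5 -5.1 -1.8 2.9 29.8 22.53
58.0 58.0 -1.3 -1.8 0.5 29.8 22.78
59.0 58.6 2.0 -2.2 -4.1 29.9 23.03
60.0 59.9 2.6 -2.8 -4.3 30.4 23.28
61.0 60.4 5.5 -2.2 -7.9 29.7 23.53
62.0 60.7 10.2 -2.5 -11.2 29.7 23.78
click
```

There was a snap pull at 55–58 mm, then a firm stop at about 60.5 mm. I relax the pull, open, rise and check.

Run:
```python
from h import *
q=np.load("q.npy");s=float(np.load("s.npy"))-.0017
arm.move_l(q-s*ex+[0,0,.0235],feed=.02);print(F())
arm.grip(.07);g=q-s*ex
arm.move_l(g+[0,0,.17],feed=.2);print(arm.current_t(),F())
im=arm.snapshot("side")
arm_t=arm.current_t()
u,v=proj("side",g+[0,0,.042]).astype(int);print(u,v,arm_t)
cv2.imwrite("pics/side2.png",cv2.resize(im[v-60:v+60,u-60:u+100,::-1],None,fx=5,fy=5,interpolation=cv2.INTER_CUBIC))
im=arm.snapshot("top");cv2.imwrite("pics/top2.png",im[:,:,::-1])
```

```text
[ 3.94 -2.69 -5.88]
25.675 [0.7  0.77 0.2 ]
236 207 25.725
```

View pics/side2.png

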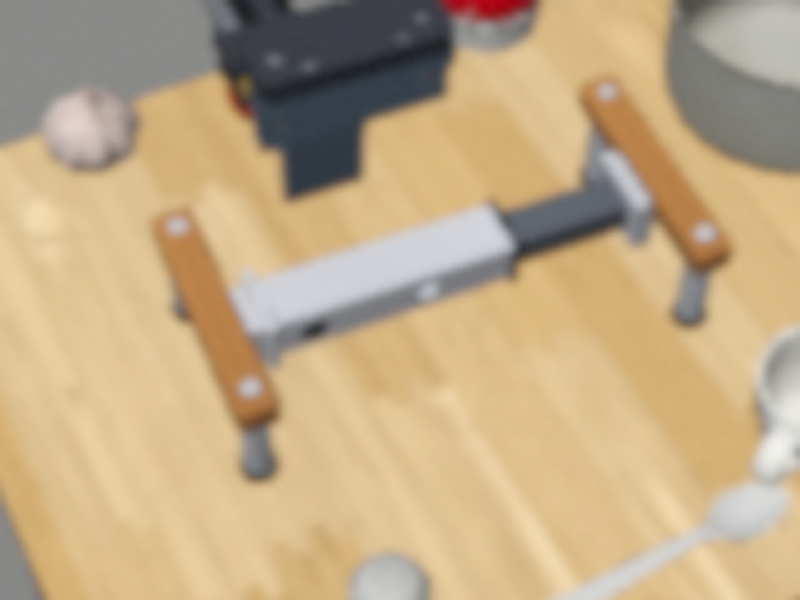

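View pics/top2.png

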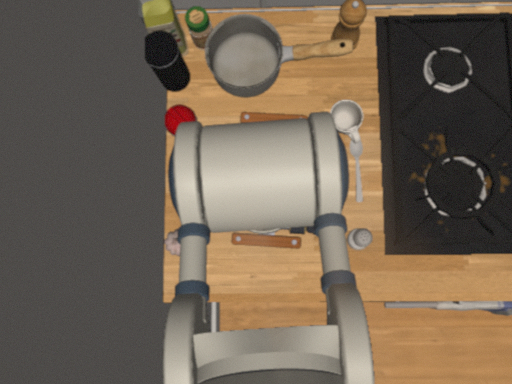

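The side view shows the -y button standing out at about (428,290), with the first hole empty at (315,328). I clear the arm to check the other button.

Run:
```python
from h import *
arm.move_joints([-30,28.281,77.091,0,74.628,-5.472]);print(arm.current_t())
im=arm.snapshot("top")
cv2.imwrite("pics/top3.png",cv2.resize(im[105:265,215:335,::-1],None,fx=3.7,fy=3.7,interpolation=cv2.INTER_CUBIC));print(arm.current_t())
```

```text
27.4167
27.4667
```

View pics/top3.png

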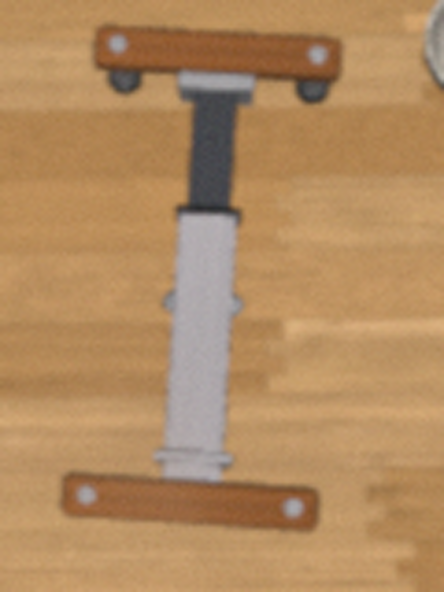

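Both buttons stand out, at (169,302) and (236,303), in the second holes, so the sleeve is locked. I'm handing in.

```bash
python3 -c "
from rig import arm
print(arm.sign_off())"
```

```text
the job is handed in; nothing more can be done
None
```

The pan rest is drawn out to the next pair of holes and locked with both buttons snapped out there, the measured pull peaked at about 10 N, and I handed the job in at about 27.5 s with the arm clear.

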